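# Start the loaded station of a rub tester

### The arm

A 7-joint arm with a two-finger parallel gripper is mounted at the origin on the work surface. World frame = base frame: x ahead of the robot, y to its left, z up, the work surface at z = 0. Lengths are in m, angles in rad, forces in N, time in s.
With the tool pointing down it reaches from about 0.4 to 0.85 m from the base axis. Payload 10.4 kg.
Tool frame: the origin (TCP) lies midway between the tips of the shut fingers; the grasp point (between the pads) lies 19 mm behind it; z points along the fingers, x is the direction in which the jaws open and shut, and the axes are right-handed (so a half turn about z gives the same grasp; the last joint's range is limited). The gripper opens to 85 mm and grips with 20 to 120 N. Pads are 22 mm wide; open, the fingers measure 114 mm over their backs; the gripper's body (76 mm by 85 mm) begins 54 mm behind the grasp point. The pads swing forward as they close: fully open they stand 13 mm farther back than shut.
Start: joints at [-1.191, 0.332, -0.065, 1.46, 0.022, 1.35, -0.088], TCP at [0.245, 0.575, 0.204] pointing down, gripper open.
Joint ranges: [-2.6, 2.6], [-0.5, 2.12], [-1.47, 1.34], [0.16, 2.42], [-1.27, 4.41], [0.06, 2.06], [-2.6, 2.6]. Speed limits (rad/s): [2.22, 2.22, 2.79, 2.79, 3.14, 3.14, 3.14].

### API

Orientations are given as a unit quaternion [x, y, z, w].
In Python, from workcell import telemetry, eyes, order gives the robot as it stands.
- The arm moves only by the tool servo_tool, never from a script. Its argument "deltas" is a list of rows, each a list of 3 entries, a list of its own where there are three numbers: the shift along the tool's x, y, z in cm, then the turn about the tool's z in rad, then the finger opening in cm, from 0 to 8.54. A call has 1 to 12 rows; each row shifts and turns the pose as measured when the row begins, along the tool's axes as they then stand; what a row does not reach is not made up. A row lasts 1/12 s, in which the tool goes at most 41.7 mm and 7.16 degrees, less where a joint would pass 70% of its speed; a pose out of reach is approached as far as the arm can. A call is refused whole if a number of a shift passes 4.17 or a number of a turn 0.125, either way. A call with a gripper value outside its range is refused whole. The fingers move at their own pace and stop on an object; "force" is the grip in N (left out, the last holds). Time passes only in rows, so rows that do not move let the fingers close. It gives the time, the measured TCP pose, the force and the opening at its end, in the units of the state.
- telemetry.get_obs(): the state, without advancing time (a new reading comes with each control period).
- eyes.camera(name): name is "side" or "top"; returns (picture, depth): 480x640x3 uint8, blue, green, red; 480x640 float32, m along the optical axis (not along the pixel's ray), 0 where there is no reading.
- eyes.calibration(name): a dict with "fx", "fy", "cx", "cy" (pixels), "rvec" (rotation vector, rad) and "tvec" (3), from world to camera coordinates, as OpenCV has them. Camera axes: x right, y down, z forward; pixel columns grow to the right and rows downward; lengths in m; the calibration is good to about 2 mm. A picture is of the moment at which its call begins. calibration takes no time and is no camera call.
- order.hand_in(): hands the job in, once; it reports no verdict.
The state is a dict: "clock": time; "joint_pos": joint angles; "joint_velocities": joint speeds; "tau": joint torques, N m; "position": TCP position; "ee_rot": TCP orientation; "ft_force": force on the tool from outside, world axes, zero at the start; "torque": the same for the moment, N m; "grip_width": opening from 0.0 (shut) to 1.0 (fully open).
Only numpy, scipy, OpenCV 4.12 (cv2) and the standard library are available. Lean on these libraries where they do the work, as an engineer would, in place of code of your own. Each camera call takes 0.05 s, during which the arm holds its last target. There are 200 camera calls.

### The job

Start a rub test on the tester's loaded station, the one with the rubber shoe-sole specimen on its bed: with the fingers closed, press down the raised end of the mains rocker so that it stays over, then press the small square counter-reset key on the loaded station's side of the panel, then the round start button on that same side. Push each fully in, let the key and button spring back out, and finish clear of the machine. Do not press the mushroom stop button or the idle station's keys, and do not pick up or shift the weight, the spare foot or the beaker standing about.

Things in the scene. Friction and masses are not known exactly. Their poses are not given: they have to be found in the camera images.
- tester: two-station rub tester fixed to the bench: white housing 600 mm wide (y) x 270 deep (x) x 85 high, with the control panel in the middle of its deck and a rubbing station on each side, at most 190 mm high. Origin on the bench below the panel's middle; x points away from the operator (who stands on the robot's side), y to the operator's left, z up. Left and right are the operator's.
- panel: grey control panel 220 mm wide (y) x 200 mm deep (x), origin in the middle of its face, 115 mm above the bench. It slopes 10 degrees up away from the operator: x up the slope, y to the operator's left, z the outward normal, along which all keys move. Left field of keys for the left station, right field for the right; rocker and stop button on the middle line.
- bed_left (a point): centre of the top of the LEFT station's aluminium bed (170 x 84 mm, 115 mm above the bench), 215 mm to the left of the panel's middle
- bed_right (a point): the same point of the RIGHT station's bed, 215 mm to the right of the panel's middle
- sole_mid (a point): middle of the dark rubber shoe-sole specimen (forepart with cross ribs, 106 x 62 x 10 mm) that lies on one of the two beds; the other, idle, bed carries only a small round white rest pad (36 mm across, 10 mm high) under its rubbing foot
- rocker (a joint): angle of the mains rocker in rad: 0 = off (as found: its far, upper end stands up), 0.40 = on (far end pressed in). It snaps over past the middle (0.2) and then stays; 2 to 3 N on the raised half tips it
- rocker_end (a point): middle of the raised far half of the mains rocker, on its surface (moves with it). Black rocker 36 mm long (up the slope) x 24 wide, low in the middle of the panel, hinged across its middle 10 mm nearer the operator than this point. Near half 5 mm above the panel face, far half rises at 0.4 rad to 12 mm; when on, the far half lies parallel to the panel 4.5 mm above it. Steel surround 1.5 mm high.
- reset_left (a joint): travel of the left counter-reset key in m: 0 = out, 0.005 = fully in; spring 1.6 N at first to 3.6 N fully in, springs back when let go
- reset_left_top (a point): middle of the top of the left station's counter-reset key: small square black key 17 x 17 mm, 12 mm above the panel face, in the left field of the panel just below its blank counter window, 62 mm to the left of the panel's middle line
- start_left (a joint): travel of the left start button in m: 0 = out, 0.006 = fully in; spring 1.6 N at first to 4 N fully in, springs back when let go
- start_left_top (a point): middle of the top of the left station's start button: round black button 28 mm across, 14 mm above the panel face, in the left field of the panel 75 mm down the slope from that side's reset key, level with the rocker and 62 mm from it
- reset_right (a joint): travel of the right counter-reset key in m: 0 = out, 0.005 = fully in; spring 1.6 N at first to 3.6 N fully in, springs back when let go
- reset_right_top (a point): middle of the top of the right station's counter-reset key: small square black key 17 x 17 mm, 12 mm above the panel face, in the right field of the panel just below its blank counter window, 62 mm to the right of the panel's middle line
- start_right (a joint): travel of the right start button in m: 0 = out, 0.006 = fully in; spring 1.6 N at first to 4 N fully in, springs back when let go
- start_right_top (a point): middle of the top of the right station's start button: round black button 28 mm across, 14 mm above the panel face, in the right field of the panel 75 mm down the slope from that side's reset key, level with the rocker and 62 mm from it
- stop (a joint): travel of the stop button in m: 0 = out, 0.006 = in; to be left alone
- stop_top (a point): top of the mushroom-shaped stop button (40 mm across, 24 mm above the panel face) on the panel's middle line, 87 mm up the slope from the rocker's middle; to be left alone
- load_weight_mid (a point): middle of a loose knobbed brass weight (40 mm across, 42 mm high) standing on the deck beside the panel; a bystander
- spare_foot_mid (a point): middle of a loose spare rubbing foot of steel (32 mm across, 38 mm high) standing on the deck on the other side of the panel; a bystander
- beaker_mid (a point): point half-way up a loose clear plastic beaker (72 mm across the rim, 100 mm high) on the bench just behind the machine; a bystander

How it is judged:
By the outcome, as a careful person would: the job done as asked, in the order asked, and still so for the second after the job is handed in, with the robot touching nothing.
It also fails if it takes over 42 s, if anything falls off the work surface, if the arm or the gripper's body presses on something with over 40 N, if the wrist force passes 120 N, or if a joint passes its speed limit or range.

## Working session

There is one attempt and no reset: what is moved stays moved. The work goes in short steps, Python scripts to look and compute and a tool call to move; the robot and the scene stay as the last step left them, time stands still between calls to the robot, and variables do not carry over. Pictures are saved under pics/ and viewed, about 8 in all and at most 12, crops included, and the job is handed in when it is done.

Besides the shell and the picture viewer there is one more tool, called as name(argument=value, ...), one argument or row to a line, values as JSON. servo_tool: Moves the arm, as the interface text tells. Its arguments: {"type":"object","properties":{"deltas":{"type":"array"},"force":{"type":"number"}},"required":["deltas"]}

```bash
mkdir -p pics; python3 - <<'E'
from workcell import telemetry, eyes
import cv2,numpy as np
for n in("top","side"):
    p,d=eyes.camera(n); cv2.imwrite(f"pics/{n}0.png",p); np.save(f"pics/{n}0.npy",d); print(n,eyes.calibration(n))
print(telemetry.get_obs())
E
```

```text
top {'fx': 458.73726549897384, 'fy': 458.73726549897384, 'cx': 323.88282576151767, 'cy': 230.836985950574, 'rvec': array([ 2.16236143, -2.18658157,  0.11417627]), 'tvec': array([0.0359487 , 0.6176746 , 0.81482191])}
side {'fx': 560.0898894079794, 'fy': 560.0898894079794, 'cx': 319.95763589638324, 'cy': 234.92691938526247, 'rvec': array([ 0.46766563, -2.83403803,  1.0134367 ]), 'tvec': array([0.59162624, 0.18912404, 1.04925765])}
{'clock': 0.1, 'joint_pos': array([-1.19059665,  0.33283746, -0.06469176,  1.46083391,  0.02157434,
        1.34987912, -0.08849657]), 'joint_velocities': array([ 0.00027338, -0.00153393,  0.00090965, -0.00118518, -0.00069215,
        0.00302844, -0.0005335 ]), 'tau': array([ 1.17381383e-03, -6.26745629e+01,  4.90886404e-02, -3.92432606e+01,
        1.62606232e-02,  6.93036578e-03, -1.25490718e-05]), 'position': array([0.24485723, 0.57465322, 0.20298868]), 'ee_rot': array([ 8.34262219e-01,  5.51367528e-01, -5.18077018e-04,  3.61838747e-04]), 'ft_force': array([ 0.26451159, -0.29335396,  0.85450815]), 'torque': array([ 0.02529726, -0.03208036, -0.01028441]), 'grip_width': 0.997691095159156}
```

View pics/top0.png

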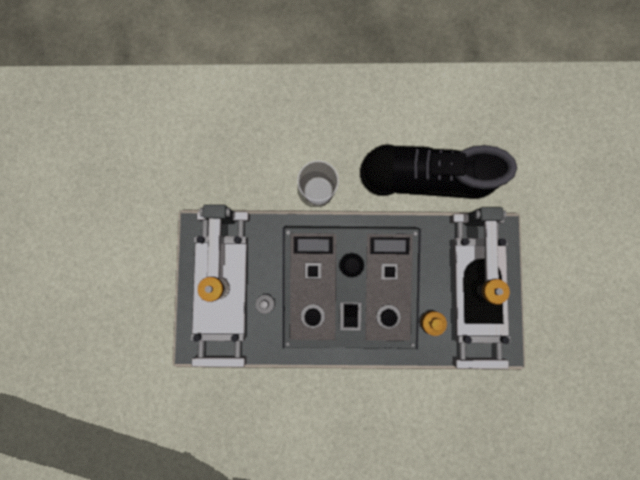

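View pics/side0.png

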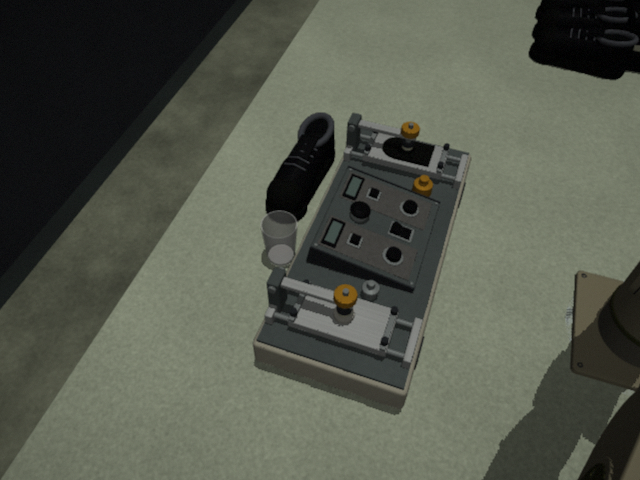

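The top view is seen with the operator at the bottom. The sole lies on the bed at right (485,292) and the idle bed is at left (219,290). I'll enlarge the panel in both views.

```bash
python3 - <<'E'
import cv2,numpy as np
a=cv2.imread("pics/top0.png")[215:365,270:430]; b=cv2.imread("pics/side0.png")[160:300,300:450]
f=lambda i:cv2.convertScaleAbs(cv2.resize(i,(800,i.shape[0]*800//i.shape[1]),interpolation=cv2.INTER_CUBIC),alpha=1.8)
A=cv2.resize(f(a),(640,600)); cv2.imwrite("pics/topc.png",A)   # x4, origin 270,215
B=cv2.resize(f(b),(600,560)); cv2.imwrite("pics/sidec.png",B)  # x4, origin 300,160
E
```

```text
(no output)
```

View pics/topc.png

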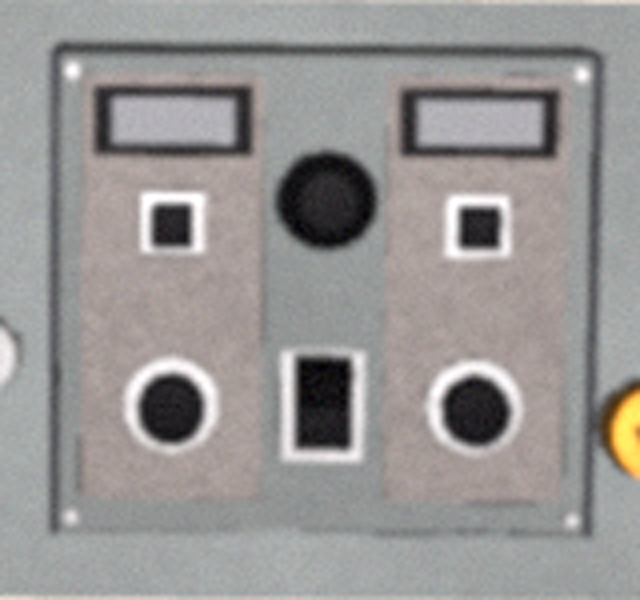

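View pics/sidec.png

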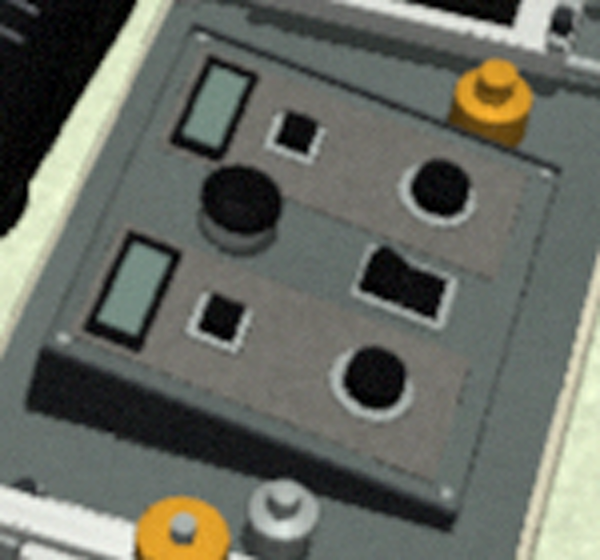

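The crops show top-crop right reset (480,228), right start (476,411) and rocker raised half (323,378). In the side crop they are (298,132), (440,187) and (380,272). Next I triangulate these and fit the panel frame.

```bash
cat > h.py <<'E'
import cv2,numpy as np
from scipy.spatial.transform import Rotation as R
from workcell import telemetry, eyes
def P(n):
    c=eyes.calibration(n);K=np.array([[c['fx'],0,c['cx']],[0,c['fy'],c['cy']],[0,0,1]])
    return K@np.c_[cv2.Rodrigues(c['rvec'])[0],c['tvec']]
def go(target):
    o=telemetry.get_obs(); r=R.from_quat(o['ee_rot'])
    print('pos',o['position'].round(4),'tool delta cm',(r.inv().apply(np.array(target)-o['position'])*100).round(2))
E
python3 - <<'E'
from h import *
# name: top, side, panel xyz relative to rocker middle (mm)
D={'resetR':((480,228),(298,132),(75,-62,12)),'startR':((476,411),(440,187),(0,-62,14)),'resetL':((172,224),(221,317),(75,62,12)),
'startL':((170,408),(375,377),(0,62,14)),'stop':((327,200),(240,200),(87,0,24)),'rockend':((323,378),(380,272),(10,0,8.5)),
's1':((72,70),(65,338),None),'s2':((582,75),(203,37),None),'s3':((70,516),(447,492),None),'s4':((572,521),(545,173),None)}
off=lambda q,o:np.array(q)/4.+np.array(o)
X={}
dt=np.load('pics/top0.npy'); c=eyes.calibration('top'); Rm=cv2.Rodrigues(c['rvec'])[0]
for k,(a,b,m) in D.items():
    u=off(a,(270,215)); v=off(b,(300,160))
    x=cv2.triangulatePoints(P('top'),P('side'),u,v).ravel(); X[k]=x[:3]/x[3]
    z=dt[int(round(u[1])),int(round(u[0]))]; pd=Rm.T@(np.array([(u[0]-c['cx'])/c['fx']*z,(u[1]-c['cy'])/c['fy']*z,z])-c['tvec'])
    print(k,X[k].round(4),'depth',pd.round(4))
ks=[k for k in D if D[k][2]]
M=np.array([D[k][2] for k in ks])/1000.; W=np.array([X[k] for k in ks])
r,_=R.align_vectors(W-W.mean(0),M-M.mean(0)); t=W.mean(0)-r.apply(M.mean(0))
print('axes\n',r.as_matrix().round(3),'rocker mid',t.round(4))
for k,m,w in zip(ks,M,W): print(k,(r.apply(m)+t).round(4),'res mm',((r.apply(m)+t-w)*1e3).round(1))
q=R.from_quat(telemetry.get_obs()['ee_rot']); print(q.as_matrix().round(3))
E
```

```text
resetR [ 0.5391 -0.077   0.1247] depth [ 0.5404 -0.0754  0.1333]
startR [ 0.4654 -0.0751  0.1129] depth [ 0.4669 -0.074   0.1195]
resetL [0.5422 0.0479 0.125 ] depth [0.5435 0.048  0.1318]
startL [0.4679 0.0496 0.1135] depth [0.4698 0.0497 0.1229]
stop [ 0.5514 -0.0142  0.1363] depth [ 0.552  -0.0133  0.1469]
rockend [ 0.48   -0.0128  0.1128] depth [ 0.4807 -0.0124  0.1185]
s1 [0.6045 0.0877 0.1314] depth [0.6058 0.0878 0.1337]
s2 [ 0.6005 -0.1189  0.1314] depth [ 0.6016 -0.1183  0.1328]
s3 [0.4232 0.0914 0.1001] depth [0.4245 0.0917 0.1007]
s4 [ 0.4186 -0.116   0.0976] depth [ 0.4202 -0.1149  0.1023]
axes
 [[ 0.987  0.022 -0.159]
 [-0.022  1.     0.   ]
 [ 0.159  0.003  0.987]] rocker mid [ 0.4693 -0.0127  0.1004]
resetR [ 0.54   -0.0763  0.124 ] res mm [ 0.9  0.6 -0.7]
startR [ 0.4657 -0.0747  0.114 ] res mm [0.3 0.4 1.1]
resetL [0.5427 0.0476 0.1244] res mm [ 0.5 -0.3 -0.6]
startL [0.4684 0.0493 0.1144] res mm [ 0.5 -0.3  0.9]
stop [ 0.5513 -0.0146  0.138 ] res mm [-0.1 -0.4  1.6]
rockend [ 0.4778 -0.0129  0.1104] res mm [-2.2 -0.1 -2.4]
[[ 0.392  0.92  -0.   ]
 [ 0.92  -0.392 -0.001]
 [-0.001  0.    -1.   ]]
```

Fit is good to about 2 mm. The dark buttons triangulate low because their sides show in the blobs. Depth and the text's geometry agree on top heights: start z≈0.120, reset z≈0.132, rocker end z≈0.118. Next: raise, close and yaw.

servo_tool(
  deltas=[
    [[0,0,-2],-0.1,0],
    [[0,0,-2],-0.1,0],
    [[0,0,-2],-0.1,0],
    [[0,0,-2],-0.1,0],
    [[0,0,0],0,0],
  ],
  force=40,
)

```text
clock: 0.52
position: [0.244, 0.5727, 0.2819]
ee_rot: [0.701, 0.713, -0.005, 0.002]
ft_force: [0.2, 0.2, 1.0]
grip_width: 0.298
```

```bash
python3 -c "
from h import *
go([.480,-.0125,.27]);o=telemetry.get_obs();print(o['clock'],o['grip_width'],R.from_quat(o['ee_rot']).as_matrix().round(3))"
```

```text
pos [0.244  0.5727 0.2819] tool delta cm [-58.89  22.64   1.67]
0.5167 0.29801109156246697 [[-0.016  1.    -0.003]
 [ 1.     0.016 -0.01 ]
 [-0.01  -0.004 -1.   ]]
```

servo_tool(
  deltas=[
    [[-3.5,1.35,0],0.02,0],
    [[-3.5,1.35,0],0.02,0],
    [[-3.5,1.35,0],0,0],
    [[-3.5,1.35,0],0,0],
    [[-3.5,1.35,0],0,0],
    [[-3.5,1.35,0],0,0],
    [[-3.5,1.35,0],0,0],
    [[-3.5,1.35,0],0,0],
    [[-3.5,1.35,0],0,0],
    [[-3.5,1.35,0],0,0],
    [[-3.5,1.35,0],0,0],
    [[-3.5,1.35,0],0,0],
  ],
)

```text
clock: 1.52
position: [0.3953, 0.1354, 0.2759]
ee_rot: [0.716, 0.698, -0.009, -0.0]
ft_force: [0.6, 0.1, 0.3]
grip_width: -0.003
```

```bash
python3 -c "
from h import *
go([.480,-.0125,.16]);o=telemetry.get_obs();print(o['clock'],o['grip_width'],R.from_quat(o['ee_rot']).as_matrix().round(3))"
```

```text
pos [0.3953 0.1354 0.2759] tool delta cm [-14.43   8.99  11.66]
1.5167 -0.0032400816853278454 [[ 0.024  1.    -0.014]
 [ 1.    -0.025 -0.013]
 [-0.013 -0.013 -1.   ]]
```

servo_tool(
  deltas=[
    [[-3,1.8,0.5],0,0],
    [[-3,1.8,0.5],0,0],
    [[-3,1.8,0.5],0,0],
    [[-3,1.8,2],0,0],
    [[-2.4,1.8,2],0,0],
    [[0,0,2.5],0,0],
    [[0,0,2.5],0,0],
    [[0,0,0],0,0],
    [[0,0,0],0,0],
  ],
)

```text
clock: 2.27
position: [0.482, -0.0317, 0.1662]
ee_rot: [0.724, 0.69, -0.009, 0.001]
ft_force: [0.4, 0.0, 0.1]
grip_width: -0.0
```

```bash
python3 - <<'E'
from h import *
go([.480,-.0125,.13]);o=telemetry.get_obs();print(o['clock'])
p,d=eyes.camera('side'); cv2.imwrite('pics/side1.png',cv2.resize(cv2.convertScaleAbs(p[130:310,280:480],alpha=1.6),(640,576),interpolation=cv2.INTER_CUBIC))
E
```

```text
pos [ 0.482  -0.0317  0.1662] tool delta cm [ 1.96 -0.25  3.59]
2.2667
```

View pics/side1.png

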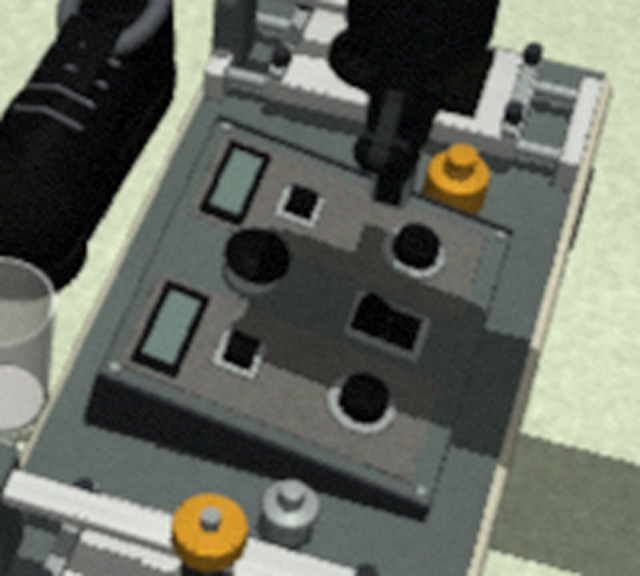

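The fingers are shut above the panel, tip at crop (392,200), about pixel (402,192). They overshot sideways by 2 cm, so I correct that before descending.

servo_tool(
  deltas=[
    [[1.95,-0.3,1.5],0.0,0],
    [[0,0,1],0,0],
    [[0,0,0],0,0],
    [[0,0,0],0,0],
  ],
)

```text
clock: 2.65
position: [0.4817, -0.0093, 0.1454]
ee_rot: [0.723, 0.691, -0.006, 0.002]
ft_force: [-0.1, -0.3, 0.7]
grip_width: -0.004
```

```bash
python3 -c "
from h import *
q=P('side')@np.array([.482,-.0317,.1662,1]);print('proj',q[:2]/q[2])
go([.481,-.0125,.109]);o=telemetry.get_obs();print(o['clock'],o['ft_force'],R.from_quat(o['ee_rot']).as_matrix().round(3))"
```

```text
proj [399.61256242 201.66364415]
pos [ 0.4817 -0.0093  0.1454] tool delta cm [-0.28 -0.03  3.64]
2.65 [-0.11781594 -0.27843114  0.7412494 ] [[ 0.046  0.999 -0.006]
 [ 0.999 -0.046 -0.012]
 [-0.012 -0.006 -1.   ]]
```

The projected TCP (399.6,201.7) and the tip I read (402,194) disagree by about 7 px. I'll check again now that the arm is settled.

```bash
python3 - <<'E'
from h import *
p,d=eyes.camera('side'); o=telemetry.get_obs(); print(o['position'],o['joint_velocities'].round(3))
q=P('side')@np.r_[o['position'],1]; q=q[:2]/q[2]; print(q)
c=cv2.resize(cv2.convertScaleAbs(p[160:260,340:440],alpha=2.2),(600,600),interpolation=cv2.INTER_CUBIC)
cv2.drawMarker(c,tuple(int(round(v)) for v in (q+.5-[340,160])*6),(0,0,255),0,14,1)
cv2.imwrite('pics/side2.png',c)
E
```

```text
[ 0.48182559 -0.00952934  0.14558474] [ 0.006  0.     0.01  -0.002  0.001 -0.004  0.004]
[395.55464556 217.62045052]
```

View pics/side2.png

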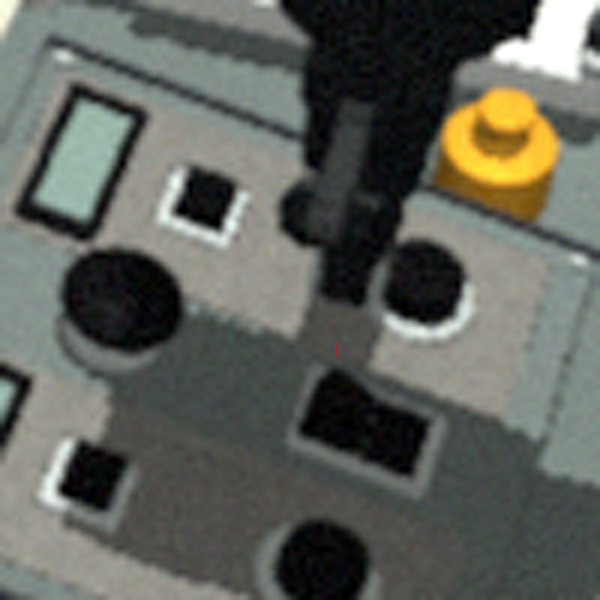

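```bash
python3 - <<'E'
from h import *
p,d=eyes.camera('side'); c=eyes.calibration('side'); Rm=cv2.Rodrigues(c['rvec'])[0]
for u,v in [(397,203),(397,206),(397,208),(397,210),(397,213),(397,216),(397,219),(405,213),(390,213)]:
    z=d[v,u]; x=Rm.T@(np.array([(u-c['cx'])/c['fx']*z,(v-c['cy'])/c['fy']*z,z])-c['tvec']); print(u,v,x.round(4),p[v,u])
o=telemetry.get_obs(); print((Rm@o['position']+c['tvec'])[2].round(4))
E
```

```text
397 203 [0.4825 0.0031 0.1982] [12  9  9]
397 206 [0.4816 0.0033 0.191 ] [6 7 7]
397 208 [0.481  0.003  0.1856] [7 8 5]
397 210 [ 0.481  -0.0033  0.1735] [23 25 22]
397 213 [ 0.4852 -0.0523  0.1115] [35 35 36]
397 216 [ 0.4833 -0.0442  0.1121] [34 37 37]
397 219 [ 0.4816 -0.0379  0.1108] [32 33 33]
405 213 [ 0.4704 -0.0565  0.1125] [95 97 94]
390 213 [ 0.4976 -0.0442  0.1156] [50 54 54]
1.0345
```

The finger depth puts it laterally where telemetry says, but its visible end is nearly 2 cm above the reported TCP. I'll descend in small steps and let contact force decide.

servo_tool(
  deltas=[
    [[-0.2,0,1],0.0,0],
    [[-0.1,0,0.7],0,0],
    [[0,0,0.2],0,0],
    [[0,0,0],0,0],
  ],
)

```text
clock: 3.08
position: [0.4827, -0.014, 0.1267]
ee_rot: [0.724, 0.69, -0.005, 0.003]
ft_force: [0.4, -0.4, -0.3]
grip_width: 0.003
```

```bash
python3 -c "
from h import *
go([.481,-.0125,.109]);o=telemetry.get_obs();print(o['clock'],o['ft_force'])"
```

```text
pos [ 0.4827 -0.014   0.1267] tool delta cm [ 0.16 -0.18  1.77]
3.0833 [ 0.36110642 -0.43847418 -0.34087231]
```

servo_tool(
  deltas=[
    [[0.1,-0.15,0.3],0.0,0],
    [[0,0,0.4],0,0],
    [[0,0,0.3],0,0],
  ],
)

```text
clock: 3.33
position: [0.4813, -0.0133, 0.1162]
ee_rot: [0.724, 0.69, -0.005, 0.003]
ft_force: [0.6, -0.6, -0.4]
grip_width: -0.004
```

servo_tool(
  deltas=[
    [[0,0,0.3],0,0],
    [[0,0,0.2],0,0],
  ],
)

```text
clock: 3.5
position: [0.4811, -0.0133, 0.1104]
ee_rot: [0.724, 0.69, -0.005, 0.003]
ft_force: [0.5, -0.2, -0.2]
grip_width: 0.003
```

No contact at z 0.110, which confirms the fingertip ends above the reported TCP. Continuing slowly.

servo_tool(
  deltas=[
    [[0,0,0.3],0,0],
    [[0,0,0.2],0,0],
  ],
)

```text
clock: 3.67
position: [0.4811, -0.0133, 0.1048]
ee_rot: [0.724, 0.69, -0.005, 0.003]
ft_force: [1.1, 0.7, 1.0]
grip_width: -0.001
```

servo_tool(
  deltas=[
    [[0,0,0.3],0,0],
    [[0,0,0.1],0,0],
  ],
)

```text
clock: 3.83
position: [0.481, -0.0134, 0.1002]
ee_rot: [0.724, 0.69, -0.005, 0.003]
ft_force: [-0.4, 0.4, -1.0]
grip_width: 0.004
```

servo_tool(
  deltas=[
    [[0,0,0.2],0,0],
    [[0,0,0.1],0,0],
  ],
)

```text
clock: 4.0
position: [0.481, -0.0134, 0.0968]
ee_rot: [0.724, 0.69, -0.005, 0.003]
ft_force: [-0.2, -0.0, 0.6]
grip_width: 0.002
```

```bash
python3 - <<'E'
from h import *
p,d=eyes.camera('side'); o=telemetry.get_obs(); print(o['position'],o['ft_force'])
q=P('side')@np.r_[o['position'],1]; q=q[:2]/q[2]; print(q)
c=cv2.resize(cv2.convertScaleAbs(p[170:270,340:440],alpha=2.8,beta=10),(600,600),interpolation=cv2.INTER_CUBIC)
cv2.drawMarker(c,tuple(int(round(v)) for v in (q+.5-[340,170])*6),(0,0,255),0,14,1)
cv2.imwrite('pics/side3.png',c)
c=eyes.calibration('side'); Rm=cv2.Rodrigues(c['rvec'])[0]
for u in (392,395,398):
  for v in range(214,236,2):
    z=d[v,u]; x=Rm.T@(np.array([(u-c['cx'])/c['fx']*z,(v-c['cy'])/c['fy']*z,z])-c['tvec']); print(u,v,x.round(4))
E
```

```text
[ 0.48096786 -0.01342143  0.09673405] [-0.14905089  1.02976091  0.5444832 ]
[393.47324869 233.00065945]
392 214 [0.483  0.0455 0.2143]
392 216 [0.4818 0.0506 0.2151]
392 218 [0.4837 0.0296 0.1864]
392 220 [ 4.865e-01 -4.000e-04  1.471e-01]
392 222 [ 4.859e-01 -4.000e-04  1.417e-01]
392 224 [4.852e-01 4.000e-04 1.371e-01]
392 226 [ 0.4857 -0.0106  0.1188]
392 228 [ 0.4845 -0.0055  0.1192]
392 230 [ 0.4835 -0.0023  0.1173]
392 232 [0.4826 0.     0.1145]
392 234 [0.4816 0.0037 0.1132]
395 214 [0.4779 0.0465 0.2172]
395 216 [0.4773 0.0469 0.2128]
395 218 [0.4763 0.05   0.2113]
395 220 [0.481  0.0007 0.1504]
395 222 [ 4.804e-01 -3.000e-04  1.439e-01]
395 224 [ 0.4799 -0.0016  0.137 ]
395 226 [0.4088 0.6818 0.9246]
395 228 [ 0.4791 -0.0066  0.1201]
395 230 [ 0.478  -0.0027  0.1191]
395 232 [ 0.4772 -0.0006  0.116 ]
395 234 [0.4762 0.0017 0.1131]
398 214 [0.473  0.0459 0.2185]
398 216 [0.4725 0.045  0.2126]
398 218 [0.4721 0.0427 0.205 ]
398 220 [0.4732 0.0249 0.1799]
398 222 [0.475  0.0005 0.1468]
398 224 [ 0.4749 -0.0055  0.1346]
398 226 [ 0.4742 -0.0056  0.129 ]
398 228 [ 0.4739 -0.01    0.1183]
398 230 [ 0.4733 -0.0105  0.112 ]
398 232 [ 0.472  -0.0042  0.1138]
398 234 [ 0.4712 -0.0037  0.1088]
```

View pics/side3.png

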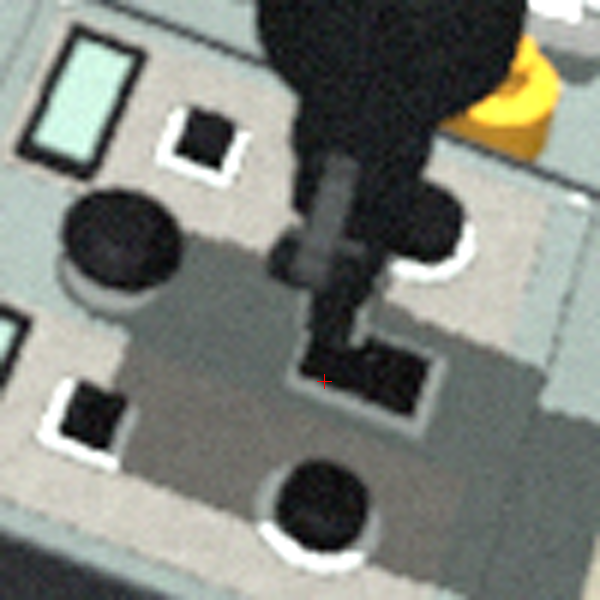

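The fingertip stands right over the far half of the rocker, tip near z≈0.12, so contact is imminent. Reported z runs about 2 cm low, so I continue.

servo_tool(
  deltas=[
    [[0,0,0.2],0,0],
    [[0,0,0.1],0,0],
  ],
)

```text
clock: 4.22
position: [0.4814, -0.0134, 0.0939]
ee_rot: [0.724, 0.69, -0.005, 0.003]
ft_force: [0.9, -0.2, 2.4]
grip_width: -0.001
```

servo_tool(
  deltas=[
    [[0,0,0.2],0,0],
    [[0,0,0.1],0,0],
  ],
)

```text
clock: 4.38
position: [0.4831, -0.0134, 0.0917]
ee_rot: [0.724, 0.69, -0.003, 0.004]
ft_force: [2.1, -0.1, 1.6]
grip_width: -0.003
```

servo_tool(
  deltas=[
    [[0,0,0.2],0,0],
    [[0,0,0.1],0,0],
  ],
)

```text
clock: 4.55
position: [0.4831, -0.0135, 0.0884]
ee_rot: [0.724, 0.69, -0.003, 0.004]
ft_force: [-0.6, -0.2, 0.3]
grip_width: -0.002
```

Contact came at 0.094 with 2.4 N, then the force dropped, so the rocker has probably snapped over. I press on to a firm stop.

servo_tool(
  deltas=[
    [[0,0,0.2],0,0],
    [[0,0,0.1],0,0],
  ],
)

```text
clock: 4.72
position: [0.4834, -0.0134, 0.0866]
ee_rot: [0.724, 0.69, -0.003, 0.004]
ft_force: [-9.8, -0.8, 25.7]
grip_width: 0.003
```

servo_tool(
  deltas=[
    [[0,0,0.2],0,0],
    [[0,0,0.1],0,0],
  ],
)

```text
clock: 4.88
position: [0.4834, -0.0134, 0.0868]
ee_rot: [0.724, 0.69, -0.003, 0.003]
ft_force: [-9.9, -0.7, 21.3]
grip_width: -0.0
```

Firm stop at 0.0867, with 21–26 N. Lifting off to check the rocker.

servo_tool(
  deltas=[
    [[0,0,-1.5],0,0],
    [[0,0,-2.5],0,0],
    [[0,0,-2.5],0,0],
    [[0,0,0],0,0],
    [[0,0,0],0,0],
  ],
)

```text
clock: 5.3
position: [0.481, -0.0131, 0.153]
ee_rot: [0.724, 0.689, -0.005, 0.001]
ft_force: [0.8, -0.2, -0.6]
grip_width: 0.002
```

```bash
python3 - <<'E'
from h import *
p,d=eyes.camera('side'); o=telemetry.get_obs(); print(o['clock'])
c=cv2.resize(cv2.convertScaleAbs(p[170:270,340:440],alpha=2.8,beta=10),(600,600),interpolation=cv2.INTER_CUBIC)
cv2.imwrite('pics/side4.png',c)
go([.5395,-.0758,.14])
E
```

```text
5.35
pos [ 0.4812 -0.0131  0.1531] tool delta cm [-5.96  6.14  1.34]
```

View pics/side4.png

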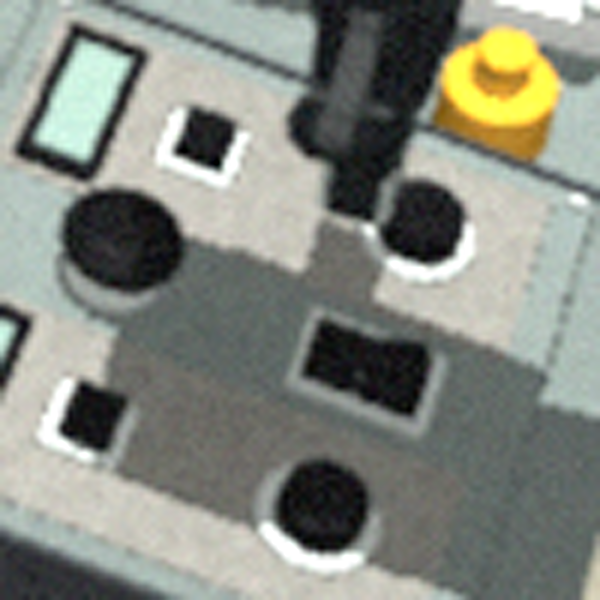

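The rocker's far half now lies flat and its near end stands up at crop (425,345), so it is on. Now to the right reset key.

servo_tool(
  deltas=[
    [[-2,2,0],0,0],
    [[-2,2,0],0,0],
    [[-1.6,1.7,0],0,0],
    [[0,0,0],0,0],
    [[0,0,0],0,0],
  ],
)

```text
clock: 5.77
position: [0.5349, -0.0729, 0.1482]
ee_rot: [0.723, 0.691, -0.007, -0.001]
ft_force: [0.5, 0.7, -1.2]
grip_width: 0.0
```

```bash
python3 -c "
from h import *
go([.5395,-.0758,.11])"
```

```text
pos [ 0.5349 -0.0729  0.1482] tool delta cm [-0.24  0.51  3.82]
```

servo_tool(
  deltas=[
    [[-0.25,0.5,1],0,0],
    [[0,0,1],0,0],
    [[0,0,0.8],0,0],
    [[0,0,0],0,0],
    [[0,0,0],0,0],
  ],
)

```text
clock: 6.18
position: [0.5361, -0.0741, 0.1151]
ee_rot: [0.723, 0.691, -0.009, -0.003]
ft_force: [0.4, 0.6, -0.6]
grip_width: -0.003
```

```bash
python3 -c "
from h import *
go([.5395,-.0758,.11])
p,d=eyes.camera('side')
cv2.imwrite('pics/side5.png',cv2.resize(cv2.convertScaleAbs(p[150:250,330:430],alpha=2.8,beta=10),(600,600),interpolation=cv2.INTER_CUBIC))"
```

```text
pos [ 0.5361 -0.0741  0.1151] tool delta cm [-0.15  0.35  0.51]
```

View pics/side5.png

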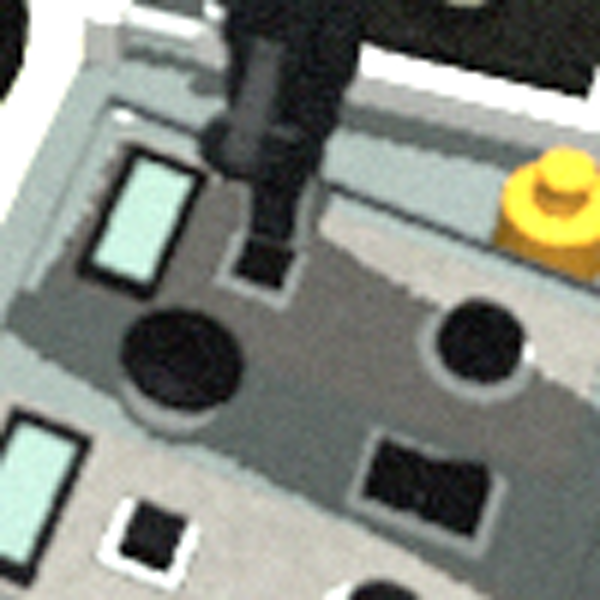

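The tip at (272,235) hangs just above the key at (265,265), slightly downslope. I correct and press gently.

servo_tool(
  deltas=[
    [[-0.15,0.45,0.1],0,0],
    [[0,0.1,0.3],0,0],
    [[0,0,0.2],0,0],
  ],
)

```text
clock: 6.48
position: [0.5424, -0.0751, 0.1099]
ee_rot: [0.722, 0.691, -0.008, -0.003]
ft_force: [0.2, 0.3, -0.1]
grip_width: 0.001
```

servo_tool(
  deltas=[
    [[0,0,0.2],0,0],
    [[0,0,0.1],0,0],
  ],
)

```text
clock: 6.65
position: [0.5427, -0.0751, 0.1068]
ee_rot: [0.722, 0.691, -0.008, -0.002]
ft_force: [0.3, -0.2, -0.4]
grip_width: -0.0
```

servo_tool(
  deltas=[
    [[0,0,0.2],0,0],
    [[0,0,0.1],0,0],
  ],
)

```text
clock: 6.82
position: [0.5432, -0.0751, 0.104]
ee_rot: [0.722, 0.691, -0.007, -0.002]
ft_force: [0.1, 0.3, 2.5]
grip_width: 0.002
```

servo_tool(
  deltas=[
    [[0,0,0.2],0,0],
    [[0,0,0.1],0,0],
  ],
)

```text
clock: 6.98
position: [0.5437, -0.0752, 0.1013]
ee_rot: [0.722, 0.691, -0.007, -0.001]
ft_force: [-0.9, -0.2, 3.3]
grip_width: 0.0
```

servo_tool(
  deltas=[
    [[0,0,0.2],0,0],
    [[0,0,0.1],0,0],
  ],
)

```text
clock: 7.15
position: [0.5441, -0.0752, 0.1003]
ee_rot: [0.722, 0.691, -0.006, -0.002]
ft_force: [-8.6, 1.4, 19.0]
grip_width: -0.003
```

servo_tool(
  deltas=[
    [[0,0,0.2],0,0],
    [[0,0,0.1],0,0],
  ],
)

```text
clock: 7.32
position: [0.544, -0.0751, 0.1005]
ee_rot: [0.723, 0.691, -0.005, -0.002]
ft_force: [-7.1, 0.8, 14.3]
grip_width: -0.001
```

Spring force for about 5 mm and then a hard stop: fully in. Release and move to the right start button.

servo_tool(
  deltas=[
    [[0,0,-1.5],0,0],
    [[0,0,-2.0],0,0],
    [[0,-2,0],0,0],
    [[0,-2,0],0,0],
    [[0,-2,0],0,0],
    [[0,-1.5,0],0,0],
    [[0,0,0],0,0],
    [[0,0,0],0,0],
  ],
)

```text
clock: 7.98
position: [0.4655, -0.0719, 0.1367]
ee_rot: [0.723, 0.691, -0.006, -0.003]
ft_force: [-0.2, 0.2, 0.3]
grip_width: 0.001
```

```bash
python3 -c "
from h import *
go([.4660,-.0745,.10])"
```

```text
pos [ 0.4655 -0.0719  0.1367] tool delta cm [-0.24  0.11  3.67]
```

servo_tool(
  deltas=[
    [[-0.25,0.0,1],0,0],
    [[0,0,1],0,0],
    [[0,0,0.8],0,0],
    [[0,0,0],0,0],
    [[0,0,0],0,0],
  ],
)

```text
clock: 8.4
position: [0.4665, -0.0752, 0.1044]
ee_rot: [0.723, 0.691, -0.007, -0.003]
ft_force: [-0.2, -0.8, 0.2]
grip_width: 0.002
```

```bash
python3 -c "
from h import *
go([.4660,-.0745,.10])
p,d=eyes.camera('side')
cv2.imwrite('pics/side6.png',cv2.resize(cv2.convertScaleAbs(p[150:250,350:450],alpha=2.8,beta=10),(600,600),interpolation=cv2.INTER_CUBIC))"
```

```text
pos [ 0.4665 -0.0752  0.1044] tool delta cm [ 0.07 -0.04  0.44]
```

View pics/side6.png

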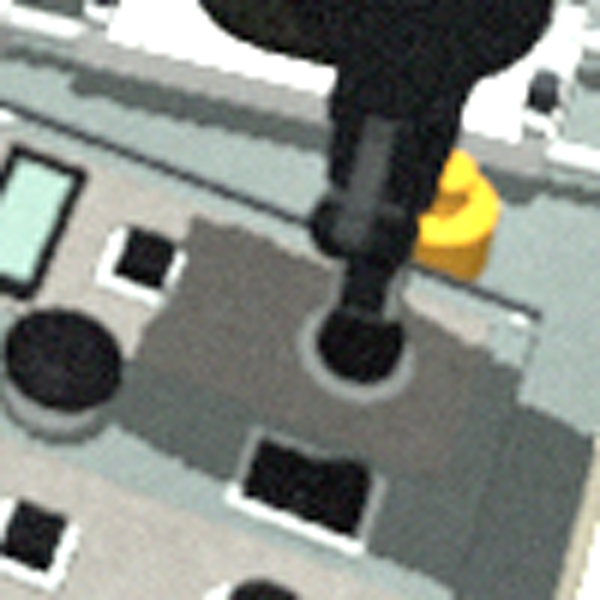

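The tip is centred over the right start button at (362,345), the reset key (145,258) is back out and the rocker is still on. Pressing.

servo_tool(
  deltas=[
    [[0,0,0.4],0,0],
    [[0,0,0.3],0,0],
  ],
)

```text
clock: 8.62
position: [0.4669, -0.0752, 0.0973]
ee_rot: [0.723, 0.691, -0.007, -0.003]
ft_force: [0.2, -0.2, -0.5]
grip_width: -0.0
```

servo_tool(
  deltas=[
    [[0,0,0.3],0,0],
    [[0,0,0.1],0,0],
  ],
)

```text
clock: 8.78
position: [0.4674, -0.0752, 0.0931]
ee_rot: [0.723, 0.691, -0.007, -0.002]
ft_force: [-0.1, -0.0, 2.8]
grip_width: 0.001
```

servo_tool(
  deltas=[
    [[0,0,0.2],0,0],
    [[0,0,0.2],0,0],
  ],
)

```text
clock: 8.95
position: [0.468, -0.0753, 0.0894]
ee_rot: [0.723, 0.691, -0.006, -0.002]
ft_force: [-0.0, 0.0, 4.0]
grip_width: 0.001
```

servo_tool(
  deltas=[
    [[0,0,0.2],0,0],
    [[0,0,0.1],0,0],
  ],
)

```text
clock: 9.12
position: [0.4685, -0.0753, 0.0886]
ee_rot: [0.723, 0.691, -0.005, -0.002]
ft_force: [-12.3, 2.0, 22.7]
grip_width: 0.001
```

Hard stop after about 6 mm: fully in. Retreating up and back.

servo_tool(
  deltas=[
    [[0,0,-1.5],0,0],
    [[0,0,-3],0,0],
    [[0,0,-3],0,0],
    [[0,0,-3.5],0,0],
    [[0,0,-3.5],0,0],
    [[0,-1.5,-1],0,0],
    [[0,-1.5,0],0,0],
    [[0,-1,0],0,0],
    [[0,0,0],0,0],
    [[0,0,0],0,0],
    [[0,0,0],0,0],
  ],
)

```text
clock: 10.03
position: [0.4274, -0.073, 0.2509]
ee_rot: [0.723, 0.691, -0.006, -0.003]
ft_force: [0.3, 0.0, 0.3]
grip_width: 0.0
```

```bash
python3 - <<'E'
from h import *
o=telemetry.get_obs(); print(o['clock'],o['position'],o['ft_force'],np.abs(o['joint_velocities']).max())
p,d=eyes.camera('side')
cv2.imwrite('pics/side7.png',cv2.resize(cv2.convertScaleAbs(p[110:330,240:500],alpha=2.2,beta=10),(700,592),interpolation=cv2.INTER_CUBIC))
E
```

```text
10.0333 [ 0.42742714 -0.07295946  0.25087972] [0.26784371 0.04111662 0.28132545] 0.007929797701821803
```

View pics/side7.png

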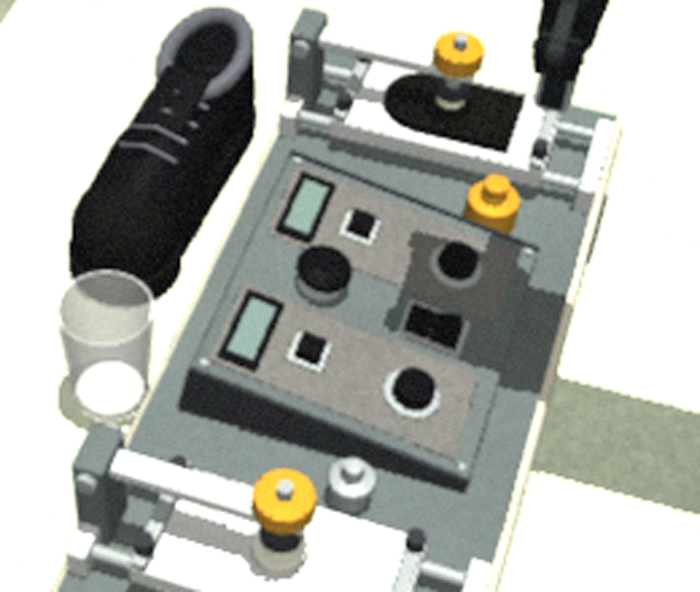

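The rocker at (433,325) is on. Reset (361,223) and start (459,260) are back out. The weight, foot and beaker are unmoved, and the arm is clear and still.

```bash
python3 -c "
from workcell import order
print(order.hand_in())"
```

```text
the job is handed in; nothing more can be done
None
```

I started the rub test on the right station, the one with the shoe sole. With the fingers shut I pressed the mains rocker over, then the right counter-reset key, then the right start button. The job is handed in, with the clock at about 10 s of the 42 s allowed.

- **Presses:** each was pushed to a hard stop. The reset key met a light spring force for about 5 mm and the start button for about 6 mm, each then stopping hard. The largest wrist force I read was about 27 N, on the rocker.
- **Last picture:** the rocker stays on, the reset key and start button are back out, and the weight, spare foot and beaker look unmoved. I pressed neither the stop button nor the idle station's keys. The arm is about 15 cm above the panel, still, with no contact force.
- **Disagreement:** the closed fingertips touched things about 2.5 cm above the reported tool position. A camera depth reading before contact had already shown them too high, by about 2 cm, so I felt for each contact by force instead of trusting the reported height. Triangulated button heights also came out 6–8 mm low, so I used depth and the given geometry for those.

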